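Square up a pile of pads in the banding jig

TASK

Make up a bundle of three label pads for banding: lay the two pads that stand on edge flat (either face up) on top of the one in the grey steel jig and nudge all three squarely home against the back and end fences. Then push the jaw's red thumb plate until its white sprung face is clearly pressed in and holds the pile. Do not ram the pads against the jig, and leave the three bottles where they stand.

Things in the scene. Friction and masses are not known exactly. Their poses are not given: they have to be found in the camera images.
- jig: grey steel jig for bundling pads, fixed on the desk; base 96 (x) by 267 mm (y), its top 12 mm above the desk, with a 24 mm wide shallow channel and gap in the fence for the paper band and a 14 mm slot for the jaw. Origin on the desk under the middle of the pile's place; x points to the back fence, y to the end fence; the front (-x) is open.
- pile_spot (a point): on top of the jig's base, under the middle of a square pile; axes as the jig's. Back fence: inner face at x = +29 mm, y = -50 to +55. End fence: inner face at y = +43 mm, x = -26 to +39. Both 10 mm thick, 47 mm above the base. A pad lying flat, its 86 mm side along y, touching both fences, is centred over this point.
- pad_1: pad (glued block) of dose labels, cream with a blue stripe on its top sheet: a rigid block 58 mm (its x) by 86 mm (its y) by 17 mm (its z), about 65 g; origin at the centre of its 58 x 86 mm underside, z points to its top sheet. It already lies flat but crooked in the jig, clear of the fences.
- pad_2: pad (glued block) of dose labels, cream with a blue stripe on its top sheet: a rigid block 58 mm (its x) by 86 mm (its y) by 17 mm (its z), about 65 g; origin at the centre of its 58 x 86 mm underside, z points to its top sheet. It stands on the desk on a long narrow side: 17 mm thick, 86 mm long, 58 mm tall.
- pad_3: pad (glued block) of dose labels, cream with a blue stripe on its top sheet: a rigid block 58 mm (its x) by 86 mm (its y) by 17 mm (its z), about 65 g; origin at the centre of its 58 x 86 mm underside, z points to its top sheet. Stands on the desk like pad_2.
- jaw (a joint): travel of the jig's sliding jaw toward the end fence (m): 0 fully open, 0.060 when its unpressed sprung face just meets a pile that touches the end fence; range 0 to 0.075. It is stiff (about 11 N) and stays where it is left.
- face (a joint): how far the jaw's white sprung face plate (52 mm wide, reaching 46 mm above the base) is pressed back into the jaw (m): 0 free, 0.012 bottomed; about 3 N to start it and 0.6 N more per mm.
- jaw_push (a point): middle of the outer face of the jaw's red thumb plate, 26 mm above the base; the plate is 40 mm wide (jig x) and reaches from the base to 52 mm above it. Push it along the jig's +y to close the jaw. It moves with the jaw. Axes as the jig's.
- white_bottle: white plastic pill bottle with a white screw cap, 49 mm wide, 88 mm tall, standing; a bystander, origin at the centre of its underside
- syrup_bottle: small brown bottle with a yellow cap, 32 mm wide, 80 mm tall, standing; a bystander, origin at the centre of its underside
- syrup_bottle_2: small brown bottle with a blue cap, 31 mm wide, 82 mm tall, standing; a bystander, origin at the centre of its underside
Mind the look-alikes: they are no part of the job. Leave any green look-alike of the pad_3 alone.

How it is judged:
On the way:
1. all three pads lie flat on one another in the jig, within 35 mm of the pile's place, while the jaw is still open (at least 7 mm short of a square pile) (value of joint jaw below 0.053 m and angle between the z axis of each of pad_1, pad_2, pad_3 and the z axis of jig, either way round below 0.1 rad and horizontal distance between each of pad_1, pad_2, pad_3 and pile_spot below 0.035 m), for 0.2 s.
At the end, for the whole second after the job is handed in: All three pads lie flat on one another in the jig, each with its centre within 3 mm of the square position against the back fence and the end fence (along both of the jig's axes) and its long side within 0.04 rad of the jig's, at rest; the jaw's sprung face is pressed in by more than 3 mm (x of pad_1 in the frame of pile_spot between -0.003 and 0.003 m and y of pad_1 in the frame of pile_spot between -0.003 and 0.003 m and angle between the z axis of each of pad_1, pad_2, pad_3 and the z axis of jig, either way round below 0.035 rad and angle between the y axis of each of pad_1, pad_2, pad_3 and the y axis of jig, either way round below 0.04 rad and linear speed of each of pad_1, pad_2, pad_3 below 0.02 m/s and x of pad_2 in the frame of pile_spot between -0.003 and 0.003 m and y of pad_2 in the frame of pile_spot between -0.003 and 0.003 m and x of pad_3 in the frame of pile_spot between -0.003 and 0.003 m and y of pad_3 in the frame of pile_spot between -0.003 and 0.003 m and value of joint face above 0.003 m); the robot touches nothing.
It fails at once if the white_bottle is shifted by more than 20 mm or knocked over (distance of white_bottle from where it was at the start of the episode above 0.02 m or angle between white_bottle's own z axis and vertical above 0.3 rad).
It fails at once if the syrup_bottle is shifted by more than 20 mm or knocked over (distance of syrup_bottle from where it was at the start of the episode above 0.02 m or angle between syrup_bottle's own z axis and vertical above 0.3 rad).
It fails at once if the syrup_bottle_2 is shifted by more than 20 mm or knocked over (distance of syrup_bottle_2 from where it was at the start of the episode above 0.02 m or angle between syrup_bottle_2's own z axis and vertical above 0.3 rad).
It fails at once if a pad is rammed or dropped hard against the jig (more than 60 N) (contact force between any of pad_1, pad_2, pad_3 and jig above 60 N).
It also fails if it takes over 72 s, if anything falls off the work surface, if the arm or the gripper's body presses on something with over 40 N, if the wrist force passes 120 N, or if a joint passes its speed limit or range.

ROBOT

A 7-joint arm with a two-finger parallel gripper is mounted at the origin on a cart in front of the work surface, level with it; the furniture and walls round the work are solid. World frame = base frame: x ahead of the robot, y to its left, z up, the work surface at z = 0. Lengths are in m, angles in rad, forces in N, time in s.
With the tool pointing down it reaches from about 0.425 to 0.95 m from the base axis. Payload 4.7 kg.
Tool frame: the origin (TCP) lies at the centre of the arm's flange, where the gripper is bolted on; the fingertips stand 182 mm ahead of it and the grasp point (between the pads) lies robot.grip_depth ahead of it (robot.grip_depth is the distance from the TCP to the grasp point, in m); z points along the fingers, y is the line along which they close (so a half turn about z gives the same grasp; the last joint's range is limited). The gripper opens to 87 mm and grips with 3 to 60 N. Pads are 19 mm wide; open, the fingers measure 117 mm over their backs; the gripper's body (75 mm by 190 mm) begins 51 mm behind the grasp point.
Start: joints at [1.198, 0.469, -0.049, 1.532, 0.024, 1.141, -0.082], TCP at [0.228, -0.635, 0.405] pointing down, gripper open.
Joint ranges: [-2.59, 2.59], [-0.33, 1.99], [-1.39, 1.29], [0.1, 2.45], [-1.04, 4.18], [0.21, 1.99], [-2.66, 2.66]. Speed limits (rad/s): [2.57, 2.57, 3.14, 3.14, 3.14, 3.14, 3.14].

INTERFACE

Orientations are given as a rotation vector (axis times angle).
In Python, from bench import robot gives the robot as it stands. Calls block until the motion is done:
- robot.reach(position, orientation): joint-space move of the TCP to a pose.
- robot.move_straight(position, speed=0.15, attitude=None, stop_force=None): straight line of the TCP; attitude=None keeps the orientation; speed is the mean speed in m/s. With stop_force (N) it stops when the force on the tool has changed by that much, and returns True; else False.
- robot.movej(angles): joint-space move.
- robot.gripper_to(opening, newtons=None): opening from 0.0 (shut) to 1.0 (fully open); newtons is the grip in N (None keeps the last); returns when the fingers have stopped.
- robot.pause(seconds).
- robot.ik(position, orientation): joint angles nearest the present ones, or None.
- robot.get_state(): the state.
- robot.camera(name): name is "side" or "top" or "wrist"; returns a dict with "image" (384x512x3 uint8, red, green, blue), "range_z" (384x512 float32, m along the optical axis (not along the pixel's ray), 0 where there is no reading), "K" (3x3 intrinsics, pixels), "cam_to_world" (4x4, takes a point from camera to world coordinates); the wrist camera has in their place "tool_from_camera" (4x4, takes a point from camera to tool coordinates, whose origin is the TCP and whose axes are the flange's). Camera axes: x right, y down, z forward; pixel columns grow to the right and rows downward; lengths in m; the calibration is good to about 2 mm. A picture is of the moment at which its call begins: read the wrist's pose just before it.
A pose or a line that the arm cannot do raises robot.Unreachable and nothing moves.
- robot.finish_job(): hands the job in; it is judged then, once.
The state is a dict: "time_s": time; "q": joint angles; "qvel": joint speeds; "joint_torque": joint torques, N m; "tool_pos": TCP position; "orientation": TCP orientation; "force": force on the tool from outside, world axes, zero at the start; "ft_torque": the same for the moment, N m; "opening": opening from 0.0 (shut) to 1.0 (fully open); "gripper_force": force on a finger pad.
Only numpy, scipy, OpenCV 4.12 (cv2) and the standard library are available. Lean on these libraries where they do the work, as an engineer would, in place of code of your own. Each camera call takes 0.05 s, during which the arm holds its last target. There are 200 camera calls.

## Working session

There is one attempt and no reset: what is moved stays moved. The work goes in short steps, each a Python script; the robot and the scene stay as the last script left them, time stands still between calls to the robot, and variables do not carry over. Pictures are saved under pics/ and viewed, at most 10 in all, crops included, and the job is handed in when it is done.

```bash
mkdir -p pics; ls
python3 - <<'E'
from bench import robot
import cv2,numpy as np
ims=[]
for n in ("top","side"):
    c=robot.camera(n); np.savez(f"pics/{n}0.npz",**c); cv2.imwrite(f"pics/{n}0.png",cv2.cvtColor(c["image"],cv2.COLOR_RGB2BGR))
    print(n,c["K"].tolist(),np.round(c["cam_to_world"],3).tolist())
print(robot.grip_depth, robot.get_state());
E
```

```text
pics
top [[477.4665815945728, 0.0, 261.50904765810054], [0.0, 477.4665815945728, 191.59595482113363], [0.0, 0.0, 1.0]] [[-0.007, -0.977, 0.215, 0.348], [-1.0, 0.006, -0.005, -0.035], [0.003, -0.215, -0.977, 1.215], [0.0, 0.0, 0.0, 1.0]]
side [[380.92199021882425, 0.0, 259.48500780264783], [0.0, 380.92199021882425, 190.5081337423909], [0.0, 0.0, 1.0]] [[1.0, -0.022, 0.015, 0.561], [-0.023, -0.46, 0.888, -0.846], [-0.012, -0.888, -0.46, 0.463], [0.0, 0.0, 0.0, 1.0]]
0.1635 {'time_s': 0.1, 'q': array([ 1.19811649,  0.46938867, -0.04858165,  1.5335584 ,  0.02406602,
        1.14101924, -0.08229824]), 'qvel': array([-0.00141625, -0.00191638, -0.00209223, -0.00091028, -0.00014339,
       -0.00074746, -0.00044295]), 'joint_torque': array([ 1.04454972e-03, -5.09169352e+01, -8.14807042e-02, -2.36831868e+01,
       -6.15927111e-02,  3.44268652e-02,  6.88737600e-05]), 'tool_pos': array([ 0.227456  , -0.63529583,  0.40379204]), 'orientation': array([-3.09356395e+00, -5.37059153e-01,  5.38852638e-04]), 'force': array([-0.19386571, -0.06590715, -0.51783661]), 'ft_torque': array([-0.04175373, -0.04581402, -0.03204215]), 'gripper_force': 0.0, 'opening': 1.0017849756281423}
```

View pics/top0.png

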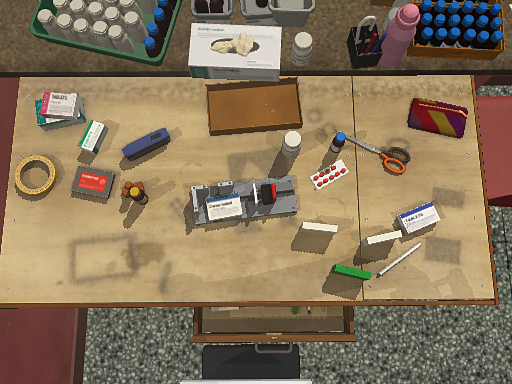

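View pics/side0.png

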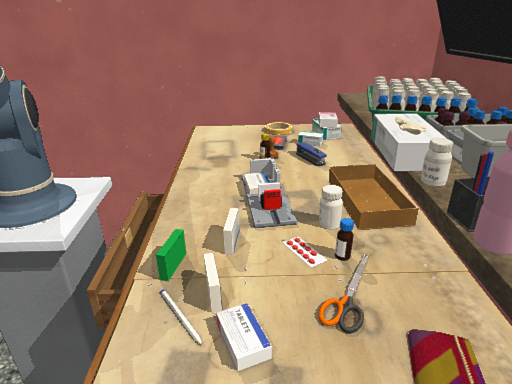

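The top view shows the following:
- **Jig:** at (245,200). The end fence is on the left at (198,200), the red jaw plate is at (268,193), and the crooked pad_1 is at (223,207).
- **Candidates for the standing pads:** cream at (318,228), cream at (383,238), green look-alike at (352,272), and the white TABLETS box at (419,218).

By the description, I choose the two cream ones. The bottles are at (291,143), (338,142) and (135,193).

```bash
cat > h.py <<'E'
import numpy as np, cv2
from scipy.spatial.transform import Rotation as Rn
def cloud(c,T=None):
    T=c["cam_to_world"] if T is None else T
    z=c["range_z"]; v,u=np.indices(z.shape); K=c["K"]
    P=np.stack([(u-K[0,2])/K[0,0]*z,(v-K[1,2])/K[1,1]*z,z],-1)
    W=P@T[:3,:3].T+T[:3,3]; W[z==0]=np.nan
    return W
def down(th):  # tool z down, tool y along world direction angle th
    y=np.array([np.cos(th),np.sin(th),0]); z=np.array([0,0,-1.]); x=np.cross(y,z)
    return Rn.from_matrix(np.stack([x,y,z],1)).as_rotvec()
E
python3 - <<'E'
from h import *
for n in ("top","side"):
    c=dict(np.load(f"pics/{n}0.npz")); W=cloud(c); I=c["image"].astype(int)
    x,y,z=W[...,0],W[...,1],W[...,2]
    print(n,"desk",np.nanmedian(z[(abs(x-.5)<.03)&(abs(y-.2)<.08)]) )
    white=(I.min(-1)>150)
    lab,cnt=None,None
    m=(white&(z>.025)&(z<.075)&(x>.35)&(x<.75)&(y<-.1)&(y>-.45)).astype(np.uint8)
    k,lab,st,ce=cv2.connectedComponentsWithStats(m)
    for i in range(1,k):
        if st[i,4]<25: continue
        P=W[lab==i]; top=P[P[:,2]>P[:,2].max()-.012]
        r=cv2.minAreaRect((top[:,:2]*1000).astype(np.float32))
        print(st[i],np.round(np.percentile(P,[2,98],axis=0),3).tolist(),"top",np.round(np.median(top[:,2]),4),r)
# crop 
I=cv2.cvtColor(np.load("pics/top0.npz")["image"],cv2.COLOR_RGB2BGR)
a=cv2.resize(I[165:290,180:445],None,fx=3,fy=3,interpolation=cv2.INTER_CUBIC)
cv2.imwrite("pics/crop1.png",a)
E
```

```text
top desk 0.0006447360915537992
[401 210  24  23 258] [[0.507, -0.449, 0.025], [0.557, -0.396, 0.032]] top 0.0274 ((531.38623046875, -426.73370361328125), (40.29709243774414, 62.172691345214844), 20.566381454467773)
[302 222  36  10 233] [[0.506, -0.223, 0.054], [0.526, -0.142, 0.063]] top 0.0588 ((515.744873046875, -182.21792602539062), (85.53366088867188, 16.380952835083008), 83.78353118896484)
[367 230  35  14 233] [[0.476, -0.378, 0.054], [0.503, -0.299, 0.063]] top 0.0587 ((489.16265869140625, -338.3915100097656), (16.11368179321289, 86.44727325439453), 11.929826736450195)
side desk 8.448202954308703e-05
[326 197  16  23 205] [[0.719, -0.146, 0.026], [0.749, -0.13, 0.069]] top 0.0662 ((735.2842407226562, -136.55758666992188), (35.08774185180664, 10.252035140991211), 21.50057029724121)
[223 208  16  37 370] [[0.501, -0.228, 0.027], [0.526, -0.144, 0.059]] top 0.0577 ((513.1575317382812, -184.15792846679688), (87.8497314453125, 18.17650604248047), 82.95189666748047)
[204 253  17  49 497] [[0.474, -0.384, 0.027], [0.503, -0.302, 0.059]] top 0.058 ((486.8903503417969, -340.86883544921875), (17.388547897338867, 88.60054016113281), 11.519359588623047)
[217 305  39  29 674] [[0.504, -0.449, 0.025], [0.553, -0.399, 0.028]] top 0.0264 ((528.3453369140625, -428.24713134765625), (40.83995819091797, 60.6830940246582), 21.334550857543945)
```

View pics/crop1.png

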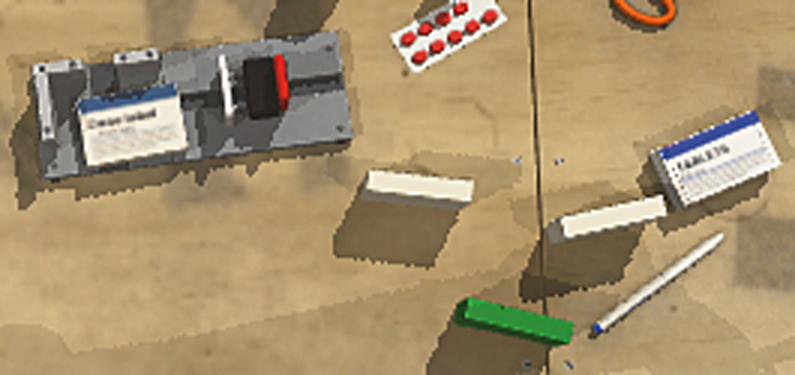

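The close crop confirms the choice: two cream pads at crop (420,188) and (612,217), with the green one apart at (515,320). It also shows the jig with its white face and red plate. Next I'll measure the jig with the wrist camera.

```bash
cat >> h.py <<'E'
def wrist(robot,name):
    s=robot.get_state(); c=robot.camera("wrist")
    T=np.eye(4); T[:3,:3]=Rn.from_rotvec(s["orientation"]).as_matrix(); T[:3,3]=s["tool_pos"]
    W=cloud(c,T@c["tool_from_camera"]); np.savez(f"pics/{name}.npz",W=W,image=c["image"],tfc=c["tool_from_camera"])
    cv2.imwrite(f"pics/{name}.png",cv2.cvtColor(c["image"],cv2.COLOR_RGB2BGR)); return W,c["image"]
E
python3 - <<'E'
from h import *
from bench import robot
robot.reach([.52,-.03,.42],down(0.0))
W,I=wrist(robot,"w1"); s=robot.get_state(); print(s["time_s"],s["q"],np.load("pics/w1.npz")["tfc"].round(3).tolist())
E
python3 - <<'E'
from h import *
for n in ("top0","w1"):
    d=dict(np.load(f"pics/{n}.npz")); W=d["W"] if "W" in d else cloud(d); I=d["image"].astype(int)
    x,y,z=W[...,0],W[...,1],W[...,2]
    sat=I.max(-1)-I.min(-1)
    roi=(x>.48)&(x<.72)&(y>-.14)&(y<.23)
    m=(roi&(z>.006)&(z<.075)).astype(np.uint8)
    k,l,st,_=cv2.connectedComponentsWithStats(m); i=1+st[1:,4].argmax(); P=W[l==i]
    print(n,m.sum(),cv2.minAreaRect((P[:,:2]*1000).astype(np.float32)),"base z",np.median(P[(P[:,2]<.02)][:,2]))
    f=roi&(z>.05)&(z<.068)
    k,l,st,_=cv2.connectedComponentsWithStats(f.astype(np.uint8))
    for i in range(1,k):
        if st[i,4]>15:
            P=W[l==i]; print(" ",st[i],I[l==i].mean(0).round(),np.median(P[:,2]).round(4),cv2.minAreaRect((P[:,:2]*1000).astype(np.float32)))
    p=roi&(z>.024)&(z<.035)&(I.min(-1)>120)
    k,l,st,_=cv2.connectedComponentsWithStats(p.astype(np.uint8))
    i=1+st[1:,4].argmax();P=W[l==i]; print(" pad1",st[i],np.median(P[:,2]),cv2.minAreaRect((P[:,:2]*1000).astype(np.float32)))
E
```

```text
2.5417 [ 0.5491151   0.27264535 -0.68318982  1.84702826  0.1931986   1.08904146
 -0.20839779] [[0.0, -0.965, -0.263, 0.071], [1.0, 0.0, -0.0, 0.001], [0.0, -0.263, 0.965, 0.02], [0.0, 0.0, 0.0, 1.0]]
top0 3986 ((597.6213989257812, 6.2162628173828125), (106.41211700439453, 267.0209655761719), 7.506143093109131) base z 0.012506406585571006
  [284 147  16   6  53] [120. 112.  98.] 0.061 ((712.4056396484375, -117.78242492675781), (38.209232330322266, 11.310324668884277), 87.81016540527344)
  [218 181  15   7  68] [161. 157. 152.] 0.0595 ((624.7517700195312, 49.768577575683594), (11.090799331665039, 35.71381759643555), 7.568297863006592)
  [253 183   5  22  52] [228. 220. 215.] 0.0581 ((599.762939453125, -24.32498550415039), (52.93446350097656, 5.868165493011475), 7.215763568878174)
  [271 183   6  17  59] [178.  37.  29.] 0.0623 ((604.912353515625, -70.67440032958984), (37.87592315673828, 9.516613960266113), 7.751545429229736)
  [191 184  17  29 176] [170. 167. 161.] 0.0595 ((588.5701293945312, 113.24566650390625), (67.14070129394531, 40.455440521240234), 1.9130254983901978)
 pad1 [206 1
[... 469 characters left out ...]
 ((622.6353759765625, 48.922393798828125), (10.40909481048584, 36.74786376953125), 7.397676944732666)
  [302 162  50  13 333] [203. 192. 184.] 0.0578 ((597.9951782226562, -25.253263473510742), (51.533241271972656, 6.35651159286499), 7.440459728240967)
  [312 203  38  15 394] [166.  35.  27.] 0.0626 ((603.9168701171875, -71.53626251220703), (39.31201171875, 10.530311584472656), 7.554279804229736)
  [415 236   7  21  78] [107. 101.  89.] 0.0535 ((707.603515625, -116.88729095458984), (25.50463104248047, 3.9299182891845703), 85.71075439453125)
 pad1 [ 269   47   56   89 3406] 0.029824880565142514 ((566.7151489257812, 52.96140670776367), (47.74336242675781, 85.86614990234375), 10.497037887573242)
```

View pics/w1.png

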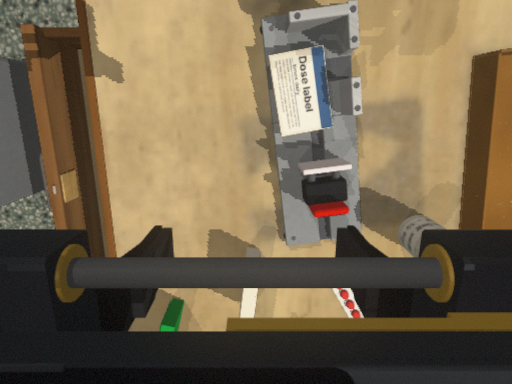

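The wrist view shows the jig with pad_1 at (300,90), the white face at (327,166), the red plate at (330,208), and the gap in the back fence at (355,58). I'll topple pad_2 in place towards the robot, then look.

```bash
cat >> h.py <<'E'
PHI=np.radians(7.35); JX=np.array([np.cos(PHI),np.sin(PHI)]); JY=np.array([-JX[1],JX[0]]); O=np.array([.5851,.0760])
def J(x,y,z): return [*(O+x*JX+y*JY),z]          # jig mm->world (m)
def tojig(p): d=np.asarray(p)[...,:2]-O; return np.stack([d@JX,d@JY],-1)
def flat(W,I,x0,x1,y0,y1,za=.010,zb=.024):
    x,y,z=W[...,0],W[...,1],W[...,2]; I=I.astype(int)
    m=(x>x0)&(x<x1)&(y>y0)&(y<y1)&(z>za)&(z<zb)
    k,l,st,_=cv2.connectedComponentsWithStats(m.astype(np.uint8)); i=1+st[1:,4].argmax(); P=W[l==i]
    return cv2.minAreaRect((P[:,:2]*1000).astype(np.float32)),np.median(P[:,2]),len(P)
E
python3 - <<'E'
from h import *
d=np.load("pics/w1.npz"); W=d["W"]; j=tojig(W)*1000; z=W[...,2]
m=(z>.055)&(z<.063)
e=m&(j[...,0]>-20)&(j[...,0]<20)&(j[...,1]>25)
b=m&(j[...,0]>15)&(j[...,1]<10)&(j[...,1]>-60)
print("endfence y",np.percentile(j[e][:,1],[1,50,99]),"back x",np.percentile(j[b],[1,50,99],axis=0))
from bench import robot
robot.gripper_to(0.0)
R=down(np.radians(-6)); 
robot.reach([.562,-.185,.28],R); robot.move_straight([.562,-.185,.226])
robot.move_straight([.500,-.179,.226],speed=.06)
robot.move_straight([.500,-.179,.30],speed=.25)
robot.reach([.48,-.30,.40],down(0)); robot.gripper_to(1.0)
c=robot.camera("top"); W=cloud(c); print(flat(W,c["image"],.38,.54,-.25,-.1))
cv2.imwrite("pics/t2.png",cv2.cvtColor(c["image"],cv2.COLOR_RGB2BGR))
W,I=wrist(robot,"w2"); print(flat(W,I,.38,.54,-.25,-.1),robot.get_state()["time_s"])
E
```

```text
endfence y [42.66999291 47.30956602 52.60546602] back x [[ 28.70625833 -49.46177965]
 [ 33.30543557 -31.02697874]
 [ 38.70635122 -13.61965327]]
(((477.2243347167969, -177.54391479492188), (86.36736297607422, 58.698421478271484), 83.23392486572266), np.float64(0.01831068098417199), 797)
(((475.1724548339844, -178.80747985839844), (86.02703857421875, 58.10116958618164), 83.16448974609375), np.float64(0.017846257429285), 5050) 9.3667
```

View pics/t2.png

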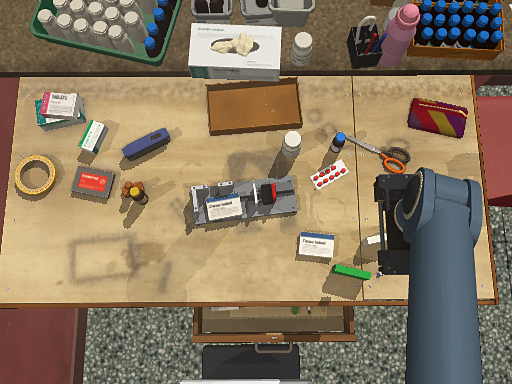

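Pad_2 lies flat at pixel (316,245), clear of everything. I'll pick it by its 58 mm side and stack it in the jig.

```bash
cat >> h.py <<'E'
def pick_place(robot,xy,th,zbot,jx=-.022,jy=0.0):
    R=down(th); g=.185
    robot.reach([*xy,.25],R); robot.move_straight([*xy,g],speed=.12,stop_force=15)
    robot.gripper_to(0.0,newtons=20); print("open",robot.get_state()["opening"]*.087)
    robot.move_straight([*xy,.30],speed=.25)
    P=down(PHI); robot.reach(J(jx,jy,.30),P)
    robot.move_straight(J(jx,jy,g+zbot+.015),speed=.15)
    print("hit",robot.move_straight(J(jx,jy,g+zbot-.004),speed=.03,stop_force=4),robot.get_state()["tool_pos"][2]-g)
    robot.gripper_to(.82); robot.move_straight(J(jx,jy,.32),speed=.25)
E
python3 - <<'E'
from h import *
from bench import robot
pick_place(robot,[.476,-.178],np.radians(-6.8),.029)
c=robot.camera("top"); cv2.imwrite("pics/t3.png",cv2.cvtColor(c["image"],cv2.COLOR_RGB2BGR))
W,I=wrist(robot,"w3"); print(robot.get_state()["time_s"],robot.get_state()["q"])
E
```

```text
open 0.05782316909627419
hit True 0.028893589059943936
15.5083 [ 0.3257655   0.47947241 -0.69662879  1.85167817  0.3727246   0.94826024
 -0.41004887]
```

Run:
```python
from h import *
from bench import robot
R=down(np.radians(11.7)); xy=[.4878,-.340]
robot.gripper_to(.45)
robot.reach([*xy,.27],R); robot.move_straight([*xy,.212],speed=.12,stop_force=10)
robot.gripper_to(0,newtons=20); print("open",robot.get_state()["opening"]*.087)
robot.move_straight([*xy,.30],speed=.25)
D=down(0); s=[.50,-.02]
robot.reach([*s,.26],D); robot.move_straight([*s,.224],speed=.15)
print(robot.move_straight([*s,.206],speed=.03,stop_force=4),robot.get_state()["tool_pos"])
robot.gripper_to(.4); robot.move_straight([*s,.27],speed=.25)
robot.gripper_to(0); robot.reach([.55,-.02,.27],D); robot.move_straight([.55,-.02,.228],speed=.15)
robot.move_straight([.487,-.02,.228],speed=.06)
robot.move_straight([.487,-.02,.30],speed=.25)
robot.reach([.48,-.14,.40],D); robot.gripper_to(1.0)
c=robot.camera("top"); W=cloud(c); print(flat(W,c["image"],.38,.525,-.1,.06))
cv2.imwrite("pics/t4.png",cv2.cvtColor(c["image"],cv2.COLOR_RGB2BGR))
W,I=wrist(robot,"w4"); print(flat(W,I,.38,.525,-.1,.06),robot.get_state()["time_s"])
for z0,z1 in ((.040,.052),(.024,.035)):
    try: r=flat(W,I,.50,.63,-.0,.14,z0,z1); print(r,tojig(np.array(r[0][0])/1000))
    except Exception as e: print(e)
```

```text
open 0.016584248406269167
True [ 0.50028892 -0.02005739  0.21180771]
(((464.7707214355469, -18.80582046508789), (85.50498962402344, 58.205718994140625), 89.90352630615234), np.float64(0.018112484780420046), 812)
(((463.0663757324219, -19.580066680908203), (57.91938781738281, 85.558349609375), 0.04377681389451027), np.float64(0.017829156245943667), 5051) 28.2333
attempt to get argmax of an empty sequence
(((574.4873657226562, 18.372718811035156), (66.37931823730469, 21.074556350708008), 2.8270626068115234), np.float64(0.030072094063485266), 1297) [-0.0178977  -0.05579609]
```

View pics/w4.png

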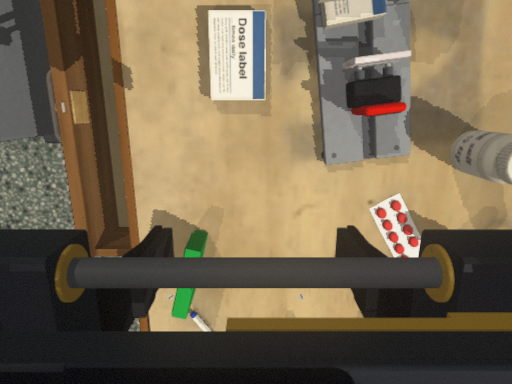

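Pad_3 lies flat at pixel (237,55), with pad_2 on the pile at the top edge of the picture. I'll stack pad_3 next.

Run:
```python
from h import *
from bench import robot
c=robot.camera("top"); W=cloud(c); r=flat(W,c["image"],.50,.63,.0,.14,.042,.054); print(r,tojig(np.array(r[0][0])/1000))
pick_place(robot,[.4637,-.0193],0.0,.046)
q=robot.get_state()["tool_pos"]
robot.reach(J(-.06,-.10,.40),down(PHI))
W,I=wrist(robot,"w5"); print(robot.get_state()["time_s"])
for z0,z1 in ((.058,.070),(.041,.052),(.024,.035)):
    try: r=flat(W,I,.50,.60,-.0,.14,z0,z1); print(r,tojig(np.array(r[0][0])/1000))
    except Exception as e: print(e)
```

```text
(((565.0602416992188, 77.55132293701172), (58.878814697265625, 94.87510681152344), 7.152215957641602), np.float64(0.04755455058362612), 812) [-0.01967663  0.00410227]
open 0.057828259503012604
hit True 0.045919051335583966
34.35
(((570.0712890625, 78.82748413085938), (71.4917221069336, 95.20684814453125), 7.296025276184082), np.float64(0.06372152597130515), 6953) [-0.0145435   0.00472688]
(((535.4500732421875, 67.64787292480469), (0.0781712532043457, 32.29838562011719), 7.3793511390686035), np.float64(0.04708522514433955), 36) [-0.05031045 -0.00193178]
(((575.0634155273438, 19.596435546875), (52.08892059326172, 18.924148559570312), 7.341434001922607), np.float64(0.03013776553744174), 874) [-0.01716983 -0.05465612]
```

View pics/w5.png

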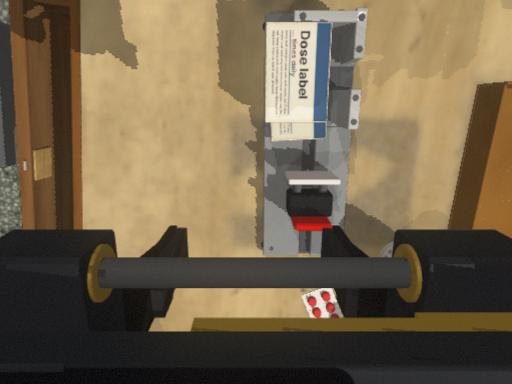

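The pile is stacked, with the top pad at (297,72) and pad_1 peeking out at (295,130). Now I'll nudge it to the back fence and then start the jaw.

```bash
cat >> h.py <<'E'
def nudge_x(robot,y,N=7):
    R=down(PHI+np.pi/2)
    robot.reach(J(-.085,y,.26),R); robot.move_straight(J(-.085,y,.199),speed=.15)
    h=robot.move_straight(J(-.034,y,.199),speed=.035,stop_force=N); p=tojig(robot.get_state()["tool_pos"])
    print("nudge",h,p); robot.move_straight(J(-.085,y,.199),speed=.2); robot.move_straight(J(-.085,y,.27),speed=.25)
E
python3 - <<'E'
from h import *
from bench import robot
robot.gripper_to(0.0)
nudge_x(robot,-.010)
robot.reach(J(0,-.195,.28),down(PHI+np.pi/2)); robot.move_straight(J(0,-.195,.209),speed=.15)
print(robot.move_straight(J(0,-.15,.209),speed=.03,stop_force=4)); p=tojig(robot.get_state()["tool_pos"]); print("contact",p)
y=p[1]+.042
print(robot.move_straight(J(0,y,.209),speed=.03,stop_force=35),tojig(robot.get_state()["tool_pos"]),robot.get_state()["force"])
robot.move_straight(J(0,-.195,.209),speed=.2); robot.move_straight(J(0,-.195,.27),speed=.25)
robot.reach(J(-.06,-.12,.40),down(PHI)); W,I=wrist(robot,"w6"); print(robot.get_state()["time_s"])
E
```

```text
nudge True [-0.04069953 -0.00988517]
True
contact [-8.27001979e-05 -1.65079462e-01]
False [ 6.11321881e-05 -1.28237332e-01] [  2.25557188 -11.64562211   1.03961602]
45.3583
```

View pics/w6.png

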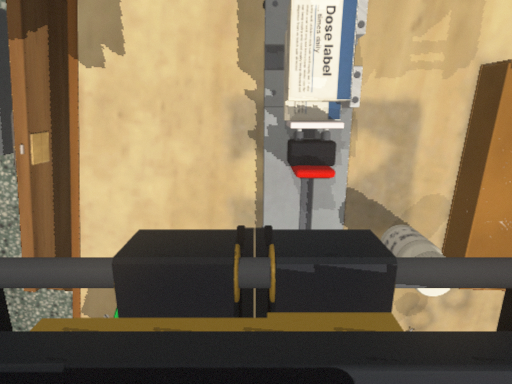

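The pile is flush to the back fence and the white face (317,125) has just reached pad_1. Next: close most of the way, nudge again, then press.

Run:
```python
from h import *
from bench import robot
R=down(PHI+np.pi/2); T=lambda: tojig(robot.get_state()["tool_pos"])[1]
def start(y0):
    robot.reach(J(0,y0,.25),R); robot.move_straight(J(0,y0,.209),speed=.15)
start(-.155)
h=robot.move_straight(J(0,-.104,.209),speed=.035,stop_force=32); print(h,T(),robot.get_state()["force"].round(1))
robot.move_straight(J(0,-.14,.209),speed=.2); robot.move_straight(J(0,-.14,.25),speed=.25)
nudge_x(robot,.0,8)
start(-.132); print(robot.get_state()["time_s"])
for y in (-.096,-.092,-.089,-.086):
    h=robot.move_straight(J(0,y,.209),speed=.03,stop_force=35); t=T(); print(h,y,t,robot.get_state()["force"].round(1))
    if h or t>-.0985: break
robot.move_straight(J(0,-.14,.209),speed=.2); robot.move_straight(J(0,-.14,.26),speed=.25)
robot.reach(J(-.05,-.13,.38),down(PHI)); W,I=wrist(robot,"w7"); print(robot.get_state()["time_s"])
c=robot.camera("top"); np.savez("pics/t7.npz",**c)
j=tojig(W)*1000; z=W[...,2]; Ii=I.astype(int)
m=(z>.059)&(z<.068)&(abs(j[...,0])<60)&(j[...,1]>-50)&(j[...,1]<41.5)
print("top pad",np.percentile(j[m],[1,99],axis=0),cv2.minAreaRect(j[m].astype(np.float32)))
f=(z>.05)&(z<.0615)&(abs(j[...,0])<24)&(j[...,1]>-60)&(j[...,1]<-38)&(Ii.min(-1)>130)
r=(Ii[...,0]>110)&(Ii[...,1]<60)&(z>.05)&(abs(j[...,0])<30)&(j[...,1]<-60)
print("face y",np.percentile(j[f][:,1],[2,50,98]),"red y",np.percentile(j[r][:,1],[2,50,98]))
d=np.load("pics/w1.npz");W0=d["W"];I0=d["image"].astype(int);j0=tojig(W0)*1000
f0=(W0[...,2]>.05)&(abs(j0[...,0])<24)&(abs(j0[...,1]+102)<10)&(I0.min(-1)>130);r0=(I0[...,0]>110)&(I0[...,1]<60)&(W0[...,2]>.05)&(abs(j0[...,0])<30)&(j0[...,1]<-60)
print("before",np.percentile(j0[f0][:,1],[2,50,98]),np.percentile(j0[r0][:,1],[2,50,98]))
```

```text
False -0.1096915983792027 [ -0.2 -13.4   5.5]
nudge True [-4.03280978e-02  6.33094671e-05]
53.5417
False -0.096 -0.10257011766569774 [ -0.3 -16.    6.3]
False -0.092 -0.09891604828723842 [ -0.2 -16.3   5.9]
False -0.089 -0.09653338307351632 [  0.2 -18.2   7.7]
57.3833
top pad [[-28.57714827 -44.91164568]
 [ 36.47264752  22.9507175 ]] ((4.710453033447266, -12.746589660644531), (67.49728393554688, 74.24466705322266), 0.05400756746530533)
face y [-48.99528556 -45.75295441 -43.06870548] red y [-87.06942675 -82.27529996 -78.15293562]
before [-104.92534076 -101.99520248  -99.37635468] [-153.39577273 -146.38930628 -143.87664264]
```

View pics/w7.png

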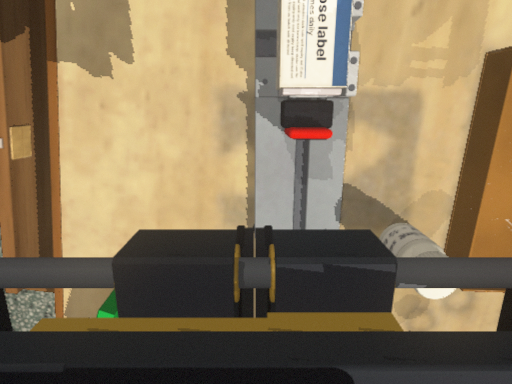

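Run:
```python
from h import *
from bench import robot
d=np.load("pics/w7.npz");W=d["W"];j=tojig(W)*1000;z=W[...,2]
c=dict(np.load("pics/t7.npz"));Wt=cloud(c);jt=tojig(Wt)*1000
for n,jj,zz in(("w7",j,z),("top",jt,Wt[...,2])):
    for a,b in((.02,.03),(.03,.045),(.045,.058),(.059,.07)):
        m=(zz>a)&(zz<b)&(jj[...,0]>-60)&(jj[...,0]<-15)&(abs(jj[...,1])<41)
        if m.sum()>3: print(n,a,m.sum(),np.percentile(jj[m][:,0],[2,50,98]).round(1))
    m=(zz>.0605)&(zz<.07)&(abs(jj[...,0])<28)&(abs(jj[...,1])<60); print(n,"y",np.percentile(jj[m][:,1],[1,99]).round(1))
c=robot.camera("side");W=cloud(c);jj=tojig(W)*1000;zz=W[...,2]
for a in(.014,.031,.048):
    m=(zz>a)&(zz<a+.013)&(jj[...,0]>-60)&(jj[...,0]<-15)&(abs(jj[...,1])<42)
    print("side",a,m.sum(),np.percentile(jj[m],[5,50,95],axis=0).round(1).tolist() if m.sum()>3 else "")
a=c["image"]; p=[(u,v) for u,v in [(262,180)]]
cv2.imwrite("pics/s8.png",cv2.resize(cv2.cvtColor(a[140:235,215:325],cv2.COLOR_RGB2BGR),None,fx=6,fy=6,interpolation=cv2.INTER_CUBIC))
print(robot.get_state()["time_s"])
```

```text
w7 0.02 58 [-29.  -28.9 -28.8]
w7 0.03 92 [-29.  -28.9 -28.8]
w7 0.045 87 [-29.  -28.9 -28.8]
w7 0.059 1433 [-28.8 -22.1 -15.3]
w7 y [-42.5  22.8]
top 0.02 20 [-27.6 -26.8 -26. ]
top 0.03 38 [-27.7 -26.8 -26. ]
top 0.045 33 [-27.7 -26.9 -25.9]
top 0.059 169 [-27.1 -20.9 -15.2]
top y [-43.1  48.6]
side 0.014 18 [[-31.5, -33.9], [-30.1, -13.2], [-29.8, 29.5]]
side 0.031 17 [[-30.4, -38.7], [-30.1, -13.9], [-29.6, 25.5]]
side 0.048 19 [[-30.5, -41.3], [-30.1, -19.6], [-27.5, 23.5]]
57.4833
```

View pics/s8.png

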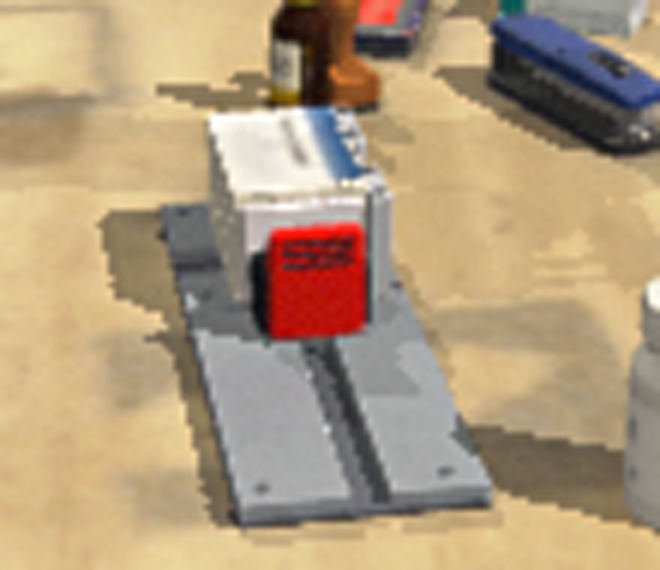

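The front faces of all three pads line up at x ≈ -29 mm. The pile is square and held by the jaw (red plate at crop (318,280)), and the robot is clear. I'm handing it in.

```bash
python3 -c "
from bench import robot
print(robot.finish_job())"
```

```text
the job is handed in; nothing more can be done
None
```

I stacked the three pads square against both fences, closed the jaw with its sprung face pressed in by an estimated 6–9 mm, left the bottles alone, and handed the job in at about 57 s; the hand-in returned no verdict.

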